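# Pack the spare amplifier and shut its case

### The arm

A 6-joint arm with a two-finger parallel gripper is mounted at the origin on the work surface. World frame = base frame: x ahead of the robot, y to its left, z up, the work surface at z = 0. Lengths are in m, angles in degrees, forces in N, time in s.
With the tool pointing down it reaches from about 0.325 to 0.9 m from the base axis. Payload 3.5 kg.
Tool frame: the origin (TCP) lies midway between the tips of the shut fingers; the grasp point (between the pads) lies 19 mm behind it; z points along the fingers, y is the line along which they close (so a half turn about z gives the same grasp; the last joint's range is limited). The gripper opens to 85 mm and grips with 20 to 120 N. Pads are 22 mm wide; open, the fingers measure 114 mm over their backs; the gripper's body (76 mm by 85 mm) begins 54 mm behind the grasp point. The pads swing forward as they close: fully open they stand 13 mm farther back than shut.
Start: joints at [-76.971, 15.837, -1.513, 72.651, 0, 84.076], TCP at [0.203, -0.591, 0.231] pointing down, gripper open.
Joint ranges: [-178.77, 178.77], [-48.84, 107.48], [-61.69, 71.31], [-111.58, 123.2], [-90, 87.43], [-180, 180]. Speed limits (degrees/s): [147.25, 147.25, 180, 180, 180, 180].

### API

Orientations are given as [roll, pitch, yaw] about the fixed x, y, z axes, in that order (R = Rz(yaw) Ry(pitch) Rx(roll)).
In Python, from cell import status, camera, robot gives the robot as it stands. The module is installed in compiled form; this text tells all that it offers.
- The arm moves only by the tool carry_out, never from a script. Its argument "plan" is a list of rows, each a list of 7 numbers: the shift along the tool's x, y, z in cm, then the turn, a rotation vector about the tool's x, y, z in degrees, then the gripper's target within -1 to 1 (shut at 1, half-way at 0, fully open at -1). A call has 1 to 8 rows; each row is the pose to reach, as a shift and turn from the pose commanded when the call began, along the tool's axes at that moment; what a row does not reach only later rows make up. A row lasts 1/8 s, in which the tool goes at most 62.5 mm and 10.7 degrees, less where a joint would pass 70% of its speed; a pose out of reach is approached as far as the arm can. A call with a gripper value outside its range is refused whole. The fingers move at their own pace and stop on an object; the grip force is fixed at half the most. Time passes only in rows, so rows that repeat a pose let the fingers close. It gives the time, the measured TCP pose, the force and the opening at its end, in the units of the state.
- status.observe(): the state, without advancing time (a new reading comes with each control period).
- camera(name): name is "scene" or "side" or "wrist"; returns a dict with "image" (480x640x3 uint8, red, green, blue), "camera_matrix" (3x3 intrinsics, pixels), "world_from_camera" (4x4, takes a point from camera to world coordinates); the wrist camera has in their place "hand_eye" (4x4, takes a point from camera to tool coordinates, whose origin is the TCP and whose axes are the flange's). Camera axes: x right, y up, looking along -z (the intrinsics and any distortion apply to the point x, -y, -z); pixel columns grow to the right and rows downward; lengths in m; the calibration is good to about 2 mm. A picture is of the moment at which its call begins: read the wrist's pose just before it. There is no depth.
- robot.hand_in(): hands the job in, once; it reports no verdict.
The state is a dict: "time": time; "q": joint angles; "qvel": joint speeds; "tau": joint torques, N m; "eef_pos": TCP position; "tcp_rot": TCP orientation; "wrist_force": force on the tool from outside, world axes, zero at the start; "torque": the same for the moment, N m; "finger_gap": finger opening in m.
Only numpy, scipy, OpenCV 4.12 (cv2) and the standard library are available. Lean on these libraries where they do the work, as an engineer would, in place of code of your own. Each camera call takes 0.05 s, during which the arm holds its last target. There are 200 camera calls.

### The job

Set the amplifier module that stands out on the desk into whichever bay of the grey case is empty, lying flat on the bay floor like its two neighbours, and let go of it. Then, with the lid still up, break the locked folding stay (its knuckle crossbar draws towards the front of the case) and lower the lid gently, never letting it drop, onto its spring catch, then press it until it clicks fully shut. Leave the other two modules in their bays and disturb nothing else on the desk.

Things in the scene. Friction and masses are not known exactly. Their poses are not given: they have to be found in the camera images.
- spare_mid (a point): spare amplifier on the desk, right of the case: aluminium box 110 (x) x 56 x 35 mm with a black bridge handle along x on top: bar 76 x 12 mm, from 50 to 65 mm above the module's underside, open below over the middle 56 mm. Site: module's centre, 32.5 mm above its underside, so 25 mm below the bar's middle; x along its length, z up. 0.2 to 0.4 kg.
- amp_a_mid (a point): one of the two identical modules already in the case, each in a bay of its own (which bays differs from start to start); same shape and point as the spare.
- amp_b_mid (a point): the other module already in the case; same shape and point as the spare.
- bay0 (a point): centre of the floor of the case's left bay (+y). Bays lie side by side along the case's y, 72 mm apart, each 66 mm wide and 170 mm long (case x), between dividers that rise 19 mm above the floor; the rim is 82 mm above the floor. Site axes are the case's: x from its front (towards the robot) to its hinge side, y to its left, z up.
- bay1 (a point): centre of the floor of the middle bay, axes as bay0; on the case's centre line, 8 mm above the desk. The case is grey, fixed to the desk, 180 mm (x) x 254 mm (y) x 90 mm high, walls 5 mm.
- bay2 (a point): centre of the floor of the right bay (-y), axes as bay0.
- hinge (a point): middle of the lid's hinge line, on the case's far (+x) top edge, 90 mm above the desk; axes as the case's, the hinge line is its y.
- lid (a joint): angle the lid has been lowered, rad: 0 = propped open (83 degrees up from shut), 1.45 = fully shut. The lid is a plate 180 x 254 x 10 mm of about 0.6 kg. With the stay broken, the stiff knuckle holds the lid where it is left up to about 0.3; further down it falls by its own weight and slams. At about 1.385 it meets a spring catch, which carries its weight.
- catch (a joint): travel of the small spring catch on the case's front wall (right of the tongue), m: 0 = at rest; a bar under the lid's edge pushes it in by up to 3 mm on its way past. Pressing the tongue down with about 5 to 20 N takes the lid past the catch with a click (at about 1.415 rad); it then stays shut.
- tongue (a point): grip point on the lid's tongue, 220 mm from the hinge line: a flat black bar 30 mm wide (along the hinge line), 10 mm thick, 62 mm long, standing out of the middle of the lid's free edge in the lid's plane. Points up when open, to the robot when shut; its sides can be pinched from above at every lid angle, turning between the fingers. Moves with the lid; 95 mm above the desk when shut.
- crossbar (a point): point on the knuckle crossbar of the folding stay on the case's left flank: a steel bar 12 mm thick along the case's y, standing 78 mm out from the two links, with an 18 mm head over its last 8 mm. The point is 55 mm out from the links, 19 mm short of the head, 62 mm left of the lid's edge, about 0.14 m above the desk when locked, nothing above it. It moves with the stay.
- stay (a joint): fold angle of the stay's knuckle, rad: 0 = locked just past straight (the lid cannot be pushed shut); grows as the crossbar is drawn to the case's front, on a 66 mm circle about a pivot 60 mm before the hinge line and 10 mm below the rim. Takes about 5 to 10 N at first. Broken from 0.6, where the lid has sunk only about 0.1 rad; about 2.4 when shut.
- tape_roll: loose white ring of tape lying flat, 90 mm wide, 20 mm high; origin under its centre.
- mouse: loose black computer mouse, 100 x 55 x 27 mm; origin under its centre.
- mug: loose white mug, 80 mm wide, 90 mm high; origin under its centre.
- driver: loose screwdriver lying flat, 180 mm long.
- meter: loose grey handheld multimeter lying flat, 160 x 80 x 35 mm; origin under its centre.
There are look-alikes about, which are no part of the job. Leave any red look-alike of the part that bears spare_mid alone.

How it is judged:
By the outcome, as a careful person would: the job done as asked, in the order asked, and still so for the second after the job is handed in, with the robot touching nothing.
It also fails if it takes over 72 s, if anything falls off the work surface, if the arm or the gripper's body presses on something with over 40 N, if the wrist force passes 120 N, or if a joint passes its speed limit or range.

## Working session

There is one attempt and no reset: what is moved stays moved. The work goes in short steps, Python scripts to look and compute and a tool call to move; the robot and the scene stay as the last step left them, time stands still between calls to the robot, and variables do not carry over. Pictures are saved under pics/ and viewed, on a budget of 10 in all, crops included, one or two more only if the job needs it, and the job is handed in when it is done.

Besides the shell and the picture viewer there is one more tool, called after "Request:" as name([rows], argument=value, ...), one row to a line, values as JSON. carry_out: Moves the arm, as the interface text tells. Its arguments: {"type":"object","properties":{"plan":{"type":"array"}},"required":["plan"]}

```bash
mkdir -p pics; ls
cat > h.py <<'E'
import numpy as np, cv2
from cell import status, camera, robot
from scipy.spatial.transform import Rotation as R
def ray(c,u,v):
    K=np.array(c["camera_matrix"]);T=np.array(c["world_from_camera"])
    d=np.linalg.inv(K)@[u,v,1.]; d=np.array([d[0],-d[1],-d[2]])
    return T[:3,3],T[:3,:3]@d
def onz(c,u,v,z):
    o,d=ray(c,u,v); return o+d*(z-o[2])/d[2]
def proj(c,P):
    K=np.array(c["camera_matrix"]);T=np.array(c["world_from_camera"])
    p=T[:3,:3].T@(np.array(P)-T[:3,3]); q=K@[p[0],-p[1],-p[2]]; return q[:2]/q[2]
def tri(c1,p1,c2,p2):
    o1,d1=ray(c1,*p1);o2,d2=ray(c2,*p2)
    s=np.linalg.lstsq(np.stack([d1,-d2],1),o2-o1,rcond=None)[0]
    a,b=o1+d1*s[0],o2+d2*s[1]; return (a+b)/2,np.linalg.norm(a-b)
def snap(name,f=None):
    s=status.observe(); c=dict(camera(name))
    if name=="wrist":
        T=np.eye(4);T[:3,3]=s["eef_pos"];T[:3,:3]=tr(s); c["world_from_camera"]=T@np.array(c["hand_eye"])
    if f: cv2.imwrite(f"pics/{f}.png",c["image"][:,:,::-1]); np.save(f"pics/{f}.npy",c,allow_pickle=True)
    return c
def load(f): return np.load(f"pics/{f}.npy",allow_pickle=True).item()
def tr(s):
    r=np.array(s["tcp_rot"]); return r if r.shape==(3,3) else R.from_euler("xyz",r,degrees=True).as_matrix()
E
python3 - <<'E'
from h import *
s=status.observe(); print(s)
a=snap("scene","scene1");b=snap("side","side1")
for c in(a,b): print({k:np.round(v,3).tolist() for k,v in c.items() if k!="image"})
E
```

```text
pics
{'time': 0.0, 'q': array([-7.69711519e+01,  1.58795609e+01, -1.59805805e+00,  7.26531121e+01,
        3.64481289e-04,  8.40749326e+01]), 'qvel': array([-0.04544555,  0.01384778, -0.01487725, -0.05511082, -0.03442784,
       -0.0279703 ]), 'tau': array([ 5.36074713e-04, -4.45509911e+01,  2.95202172e+01,  1.65457232e-02,
       -2.22535215e-05,  1.23866732e-05]), 'eef_pos': array([ 0.20280959, -0.59033797,  0.23014385]), 'tcp_rot': array([-1.79870005e+02, -1.38575962e-02,  1.89538994e+01]), 'wrist_force': array([0.34527315, 0.52030147, 0.71477199]), 'torque': array([-0.05911462,  0.02022005,  0.02859808]), 'finger_gap': 0.08588236385330648}
{'camera_matrix': [[470.536, 0.0, 311.538], [0.0, 470.536, 235.151], [0.0, 0.0, 1.0]], 'world_from_camera': [[-0.743, -0.426, 0.516, 1.03], [0.669, -0.494, 0.555, 0.603], [0.018, 0.758, 0.652, 0.886], [0.0, 0.0, 0.0, 1.0]]}
{'camera_matrix': [[495.439, 0.0, 306.179], [0.0, 495.439, 243.709], [0.0, 0.0, 1.0]], 'world_from_camera': [[-0.982, 0.127, -0.137, 0.297], [-0.186, -0.594, 0.783, 1.048], [0.018, 0.795, 0.607, 1.015], [0.0, 0.0, 0.0, 1.0]]}
```

View pics/scene1.png

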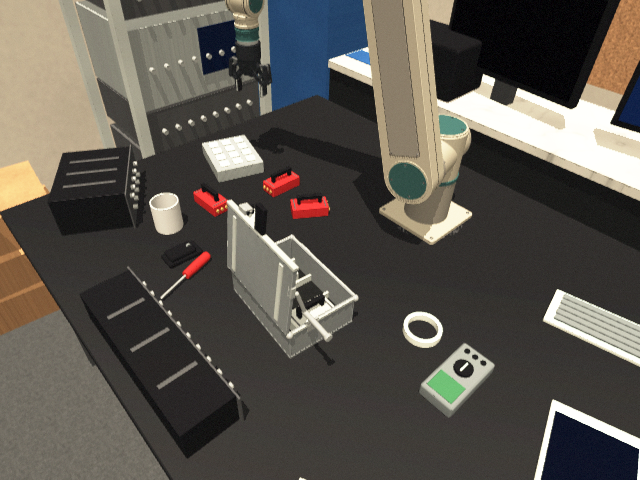

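View pics/side1.png

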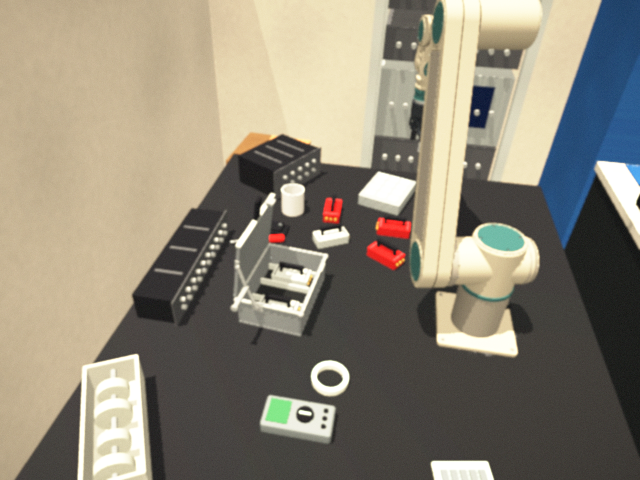

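Scene: the case is at about (290,295), with its lid up at (262,262) and the stay crossbar at about (315,325). The mug, mouse and driver are to the left, and the tape and meter to the right. Candidates for the spare are the silver module at side (331,237) and red look-alikes at side (394,228), (385,254) and (333,210). The white box at (387,193) is something else. I choose the silver one and will check it in a close crop.

Run:
```python
from h import *
b=load("side1");a=load("scene1")
i=b["image"][190:340,225:365,::-1]; i=cv2.resize(i,None,fx=4,fy=4,interpolation=cv2.INTER_CUBIC); cv2.imwrite("pics/cs.png",i)
```

```text
(no output)
```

View pics/cs.png

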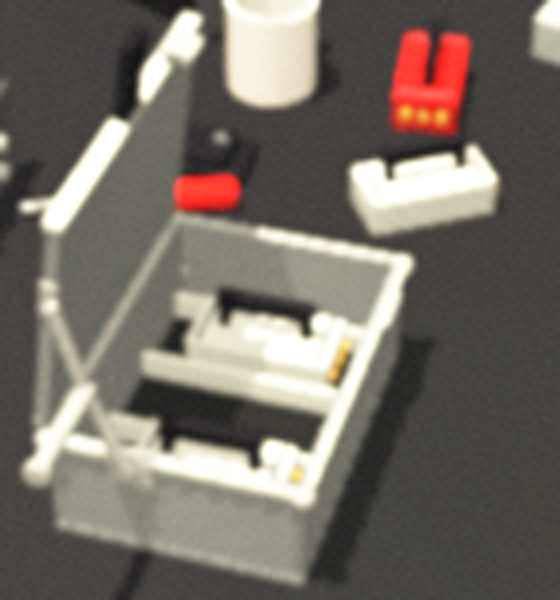

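The crop shows the silver module at crop (425,190), lying on the desk with its black handle. One case module is near (bay0) and one is behind the visible divider, which leaves a dark empty strip between them. Next I work out the poses.

Run:
```python
from h import *
b=load("side1")
P=lambda x,y:(225+x/4,190+y/4)
fl=onz(b,*P(308,497),.09); fr=onz(b,*P(408,260),.09); hl=onz(b,*P(60,440),.09)
print("corners",fl,fr,hl,np.linalg.norm(fl-fr),np.linalg.norm(fl-hl))
yv=(fl-fr)/np.linalg.norm(fl-fr); ang=np.degrees(np.arctan2(yv[1],yv[0]))-90
xv=np.array([yv[1],-yv[0],0]); fm=(fl+fr)/2; cen=fm+xv*.09
print("case yaw",ang,"centre",cen[:2],"hinge",(fm+xv*.18)[:2])
for i in range(3):
    c=cen+yv*.072*(1-i); c[2]=.008+.0575
    q=proj(b,c); print("bar of bay",i,(q-[225,190])*4)
    c[2]=.008;print("floor",(proj(b,c)-[225,190])*4)
# spare bar top ends
e1=onz(b,*P(388,162),.060);e2=onz(b,*P(463,150),.060);m=(e1+e2)/2
print("spare",m,np.linalg.norm(e1-e2),np.degrees(np.arctan2(*(e1-e2)[1::-1])))
print("reach",np.hypot(*m[:2]),np.hypot(*cen[:2]))
```

```text
corners [0.46067904 0.15309773 0.09      ] [ 0.43482469 -0.10355664  0.09      ] [0.63288946 0.13487979 0.09      ] 0.25795331821526685 0.1731713717182265
case yaw -5.752345289594942 centre [0.53729866 0.01574995] hinge [0.62684546 0.00672936]
bar of bay 0 [206.2726398  436.99270655]
floor [207.78091783 496.25460025]
bar of bay 1 [239.40895019 370.16420903]
floor [240.06382322 428.78351785]
bar of bay 2 [270.06547279 308.33688664]
floor [269.98673305 366.24481228]
spare [ 0.44605973 -0.28022756  0.06      ] 0.06554505765166518 27.18099547529208
reach 0.5267796237155049 0.5375294500952933
```

Request:
carry_out([
  [6, -4, 0, 0, 0, -2, -1],
  [12, -8, 0, 0, 0, -4, -1],
  [18, -12, 0, 0, 0, -6, -1],
  [24, -16, 0, 0, 0, -8, -1],
  [29, -19, 0, 0, 0, -8, -1],
  [32, -20.8, 0, 0, 0, -8, -1],
  [33, -21.4, 0, 0, 0, -8, -1],
  [33, -21.4, 0, 0, 0, -8, -1],
])

```text
time: 1.1
eef_pos: [0.4458, -0.2807, 0.231]
tcp_rot: [-180.0, 0.0, 27.1]
wrist_force: [-0.8, 0.5, -0.5]
finger_gap: 0.0855
```

```bash
cat >> h.py <<'E'
def goto(P,yaw):
    "shift (cm, tool axes) and turn from the present pose to a tool-down pose"
    s=status.observe(); A=tr(s); B=R.from_euler("xyz",[180,0,yaw],degrees=True).as_matrix()
    print("now",np.round(s["eef_pos"],4),np.round(s["tcp_rot"],2),"F",np.round(s["wrist_force"],1),"gap",round(s["finger_gap"],4),"t",round(s["time"],2))
    print("shift cm",np.round(100*A.T@(np.array(P)-s["eef_pos"]),2),"turn",np.round(R.from_matrix(A.T@B).as_rotvec(degrees=True),2))
E
python3 - <<'E'
from h import *
goto([.446,-.28,.15],27)
c=snap("wrist","w1"); print(np.round(c["world_from_camera"],3),c["camera_matrix"]); print(proj(c,[.446,-.28,.06]))
E
```

```text
now [ 0.4458 -0.2807  0.231 ] [-1.7998e+02  4.0000e-02  2.7090e+01] F [-0.8  0.5 -0.5] gap 0.0855 t 1.1
shift cm [ 0.06 -0.06  8.1 ] turn [-0.02  0.04  0.09]
[[ 0.456  0.857  0.24   0.508]
 [-0.89   0.439  0.122 -0.251]
 [-0.    -0.269  0.963  0.374]
 [ 0.     0.     0.     1.   ]] [[405.04648499   0.         314.46743539]
 [  0.         405.04648499 240.49370209]
 [  0.           0.           1.        ]]
[312.02701117 217.14235916]
```

View pics/w1.png

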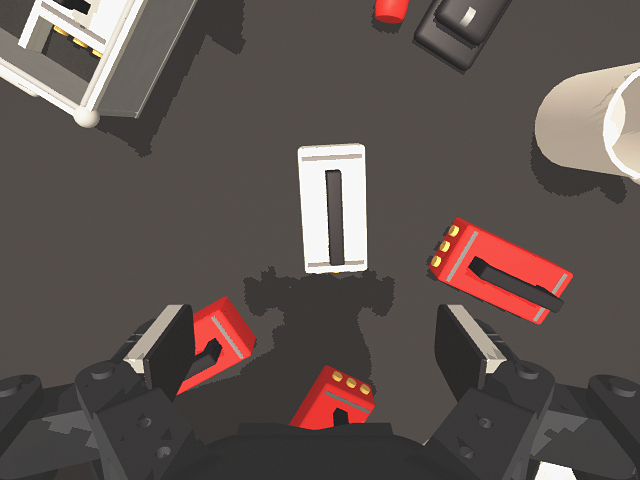

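Run:
```python
from h import *
c=load("w1")
e1=onz(c,334,170,.065);e2=onz(c,336.5,264,.065);m=(e1+e2)/2
print(m,np.linalg.norm(e1-e2),np.degrees(np.arctan2(*(e1-e2)[1::-1])))
g=[onz(c,u,v,.035) for u,v in((299,149),(365,145),(367,270),(305,272))];m2=sum(g)/4
d=g[0]+g[1]-g[2]-g[3];print(m2,np.degrees(np.arctan2(d[1],d[0])),[np.linalg.norm(g[i]-g[i-1]) for i in range(4)])
y=np.degrees(np.arctan2(d[1],d[0])); t=np.radians(y)
for p in ((430,275),(245,345),(330,370)):
    q=onz(c,*p,.035)-m; print("red rel along/across",q[0]*np.cos(t)+q[1]*np.sin(t),q[0]*np.sin(t)-q[1]*np.cos(t))
goto([m[0],m[1],.041],y)
```

```text
[ 0.45429657 -0.29617629  0.065     ] 0.07499372913451746 29.399746261556793
[ 0.45391408 -0.29685179  0.035     ] 29.687227544942537 [np.float64(0.10679278786841928), np.float64(0.05392652337683712), np.float64(0.10813867814305218), np.float64(0.05503656248791779)]
red rel along/across -0.06191305584582801 0.08388096692543424
red rel along/across -0.12408169331619151 -0.08697003340738722
red rel along/across -0.15431791836052333 -0.00836100461969258
now [ 0.4453 -0.2817  0.231 ] [-1.7999e+02  5.0000e-02  2.6990e+01] F [ 1.2  0.6 -0. ] gap 0.0857 t 1.15
shift cm [ 0.16  1.71 19.  ] turn [-0.01  0.05 -2.7 ]
```

Request:
carry_out([
  [0.1, 0.9, 4, 0, 0, -2.5, -0.3],
  [0.15, 1.7, 9, 0, 0, -2.5, -0.3],
  [0.15, 1.7, 14, 0, 0, -2.5, -0.3],
  [0.15, 1.7, 17.5, 0, 0, -2.5, -0.3],
  [0.15, 1.7, 19, 0, 0, -2.5, -0.3],
  [0.15, 1.7, 19, 0, 0, -2.5, 1],
  [0.15, 1.7, 19, 0, 0, -2.5, 1],
  [0.15, 1.7, 19, 0, 0, -2.5, 1],
])

```text
time: 2.15
eef_pos: [0.4556, -0.2969, 0.0428]
tcp_rot: [179.8, -0.1, 29.4]
wrist_force: [-0.2, 0.7, 0.7]
finger_gap: 0.0104
```

Request:
carry_out([
  [0, 0, 0, 0, 0, 0, 1],
  [0, 0, 0, 0, 0, 0, 1],
  [0, 0, 0, 0, 0, 0, 1],
  [0, 0, -2, 0, 0, 0, 1],
  [0, 0, -7, 0, 0, 0, 1],
  [0, 0, -13, 0, 0, 0, 1],
  [0, 0, -17, 0, 0, 0, 1],
  [0, 0, -17, 0, 0, 0, 1],
])

```text
time: 3.15
eef_pos: [0.4569, -0.2977, 0.2154]
tcp_rot: [179.5, -0.2, 29.5]
wrist_force: [0.7, 0.3, -2.5]
finger_gap: 0.0108
```

```bash
python3 -c "
from h import *
goto([.45,-.10,.30],110)
goto([.45,.015,.30],174.2)
print(status.observe()['q'])"
```

```text
now [ 0.4569 -0.2977  0.2154] [ 1.7955e+02 -1.7000e-01  2.9470e+01] F [ 0.7  0.3 -2.5] gap 0.0108 t 3.15
shift cm [  9.15 -17.49  -8.57] turn [  0.49   0.17 -80.53]
now [ 0.4569 -0.2977  0.2154] [ 1.7955e+02 -1.7000e-01  2.9470e+01] F [ 0.7  0.3 -2.5] gap 0.0108 t 3.15
shift cm [ 14.81 -27.5   -8.64] turn [   0.4     0.5  -144.73]
[-3.98821669e+01  7.98405465e+00 -1.32232473e+01  6.83106205e+01
  2.68422033e-03  1.10650475e+02]
```

Request:
carry_out([
  [1, -2, -2, 0, 0, -10, 1],
  [2.3, -4.4, -4, 0, 0, -20, 1],
  [3.4, -6.6, -6, 0, 0, -30, 1],
  [4.6, -8.8, -8, 0, 0, -40, 1],
  [5.7, -11, -8.5, 0, 0, -50, 1],
  [6.8, -13, -8.5, 0, 0, -60, 1],
  [8, -15.3, -8.5, 0, 0, -70, 1],
  [9.1, -17.5, -8.5, 0, 0, -80, 1],
])

```text
time: 4.15
eef_pos: [0.4465, -0.0975, 0.2939]
tcp_rot: [-179.8, -0.2, 109.8]
wrist_force: [-0.4, 0.8, -2.1]
finger_gap: 0.0106
```

```bash
python3 -c "
from h import *
goto([.45,.015,.30],174.2)"
```

```text
now [ 0.4465 -0.0975  0.2939] [-1.7982e+02 -1.6000e-01  1.0979e+02] F [-0.4  0.8 -2.1] gap 0.0106 t 4.15
shift cm [10.47  4.13 -0.6 ] turn [ -0.07  -0.24 -64.41]
```

Request:
carry_out([
  [1.5, 0.6, -0.5, 0, 0, -10, 1],
  [3, 1.2, -0.5, 0, 0, -20, 1],
  [4.5, 1.8, -0.5, 0, 0, -30, 1],
  [6, 2.4, -0.5, 0, 0, -40, 1],
  [8, 3.2, -0.5, 0, 0, -50, 1],
  [10, 4, -0.5, 0, 0, -60, 1],
  [10.5, 4.1, -0.5, 0, 0, -64.4, 1],
  [10.5, 4.1, -0.5, 0, 0, -64.4, 1],
])

```text
time: 5.15
eef_pos: [0.4503, 0.0143, 0.2992]
tcp_rot: [-180.0, -0.2, 173.9]
wrist_force: [-0.3, -0.2, -3.1]
finger_gap: 0.0108
```

```bash
python3 -c "
from h import *
goto([.537,.016,.0508],174.2)
c=snap('wrist','w2')"
```

```text
now [0.4503 0.0143 0.2992] [-180.     -0.22  173.87] F [-0.3 -0.2 -3.1] gap 0.0108 t 5.15
shift cm [-8.7   1.09 24.81] turn [-0.   -0.22 -0.33]
```

View pics/w2.png

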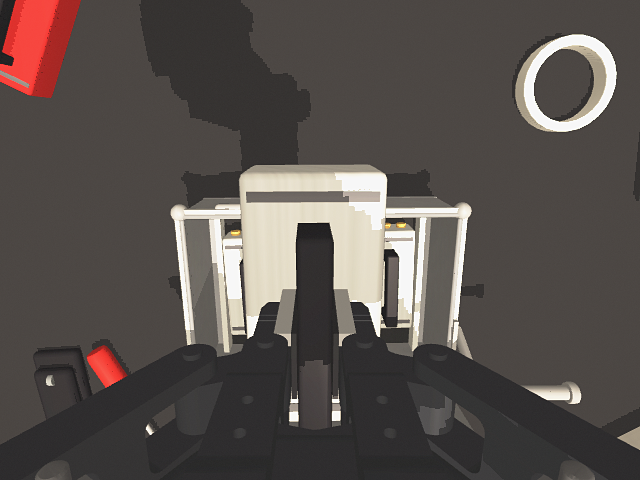

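Front rim corners are at (178,213) and (463,211). The held module is in the middle with a neighbour on each side, so bay1 is empty below it. The crossbar head is at (572,392) and the tape at (567,83).

Run:
```python
from h import *
c=load("w2");b=load("side1");a=load("scene1")
fr=onz(c,178,213,.09);fl=onz(c,463,211,.09);print(fr,fl,np.linalg.norm(fl-fr))
yv=(fl-fr)/np.linalg.norm(fl-fr); ang=np.degrees(np.arctan2(yv[1],yv[0]))-90
xv=np.array([yv[1],-yv[0],0]); fm=(fl+fr)/2; cen=fm+xv*.087
print("yaw",ang,cen)
# crossbar: head from side crop (36,468) & scene (330,337), wrist
h1,e=tri(c,(572,393),b,(225+36/4,190+468/4));print("head",h1,e)
h2,e=tri(a,(327,336),b,(225+36/4,190+468/4));print("head",h2,e)
loc=lambda p:((p-cen)@xv,(p-cen)@yv,p[2])
print(loc(h1),loc(h2))
goto([cen[0],cen[1],.0508],180+ang)
```

```text
[ 0.44331335 -0.10708722  0.09      ] [0.46840415 0.14414791 0.09      ] 0.2524849233963715
yaw -5.7032057782355565 [0.5424281  0.00988468 0.09      ]
head [0.62148734 0.2154035  0.14541119] 0.0028227167500319995
head [0.62063046 0.21361162 0.14356671] 0.0016123438473342876
(np.float64(0.05824437004302779), np.float64(0.2123580487984331), np.float64(0.14541118753384366)) (np.float64(0.05756980144247667), np.float64(0.21048988333630217), np.float64(0.14356670941782917))
now [0.4506 0.014  0.2995] [-179.99   -0.18  173.8 ] F [-0.3 -1.  -2.2] gap 0.0107 t 5.2
shift cm [-9.25  0.59 24.84] turn [-0.01 -0.18 -0.49]
```

Request:
carry_out([
  [-3, 0.3, 3, 0, 0, -0.5, 1],
  [-6, 0.5, 6, 0, 0, -0.5, 1],
  [-8.5, 0.5, 9, 0, 0, -0.5, 1],
  [-9.1, 0.5, 12, 0, 0, -0.5, 1],
  [-9.1, 0.5, 14, 0, 0, -0.5, 1],
  [-9.1, 0.5, 15, 0, 0, -0.5, 1],
  [-9.1, 0.5, 15, 0, 0, -0.5, 1],
])

```text
time: 6.08
eef_pos: [0.5417, 0.0088, 0.1504]
tcp_rot: [-180.0, -0.1, 174.3]
wrist_force: [0.1, 0.0, -2.6]
finger_gap: 0.0105
```

```bash
python3 -c "
from h import *
goto([.5424,.011,.0508],174.3)
c=snap('wrist','w3')
b=snap('side','s3')['image'][190:340,225:365]
i=np.hstack([cv2.resize(c['image'],(533,400)),cv2.resize(b,(267,400))])
cv2.imwrite('pics/m3.png',i[:,:,::-1])
R0=R.from_euler('z',-5.7,degrees=True).as_matrix()
for y in(-.108,-.105,-.072,-.039,-.033,0,.033,.039,.105): print(y,proj(c,np.array([.5424,.011,0])+R0@[-.083,y,.027])*.833, proj(c,np.array([.5424,.011,0])+R0@[-.055,y,.043])*.833)
"
```

```text
now [0.5417 0.0088 0.1504] [-1.800e+02 -1.200e-01  1.743e+02] F [ 0.1  0.  -2.6] gap 0.0105 t 6.08
shift cm [-0.07  0.23  9.96] turn [-0.   -0.12 -0.  ]
-0.108 [121.48887517  84.23948192] [116.96481555 123.65044881]
-0.105 [125.5001458   84.24187377] [121.10521935 123.65250538]
-0.072 [169.61875748  84.26818092] [166.64394494 123.67512484]
-0.039 [213.72753507  84.29448221] [212.17219331 123.6977391 ]
-0.033 [221.74625652  84.29926363] [220.44893128 123.70185023]
0 [265.84341624  84.32555799] [265.96480216 123.72445834]
0.033 [309.93074905  84.35184649] [311.4702037  123.74706125]
0.039 [317.94557221  84.35662559] [319.74278855 123.75117031]
0.105 [406.08719928  84.40918289] [410.71839381 123.79635865]
```

View pics/m3.png

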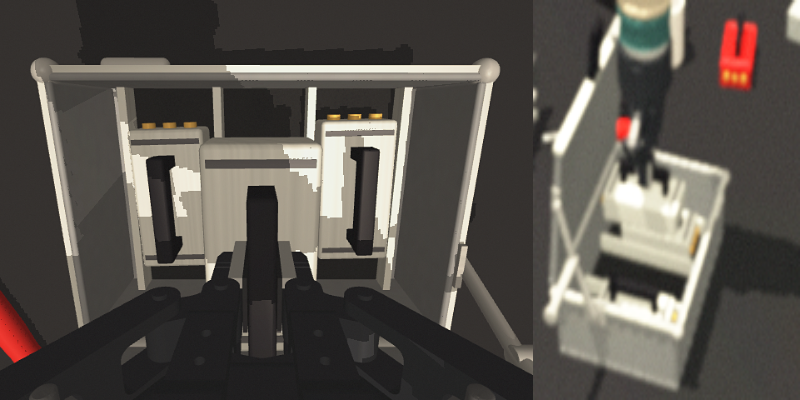

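Dividers are at about x=217 and 312 in the row-88 strip, so the bay centre is at 264.7, within 1 mm of the estimate. I'll lower it now.

Request:
carry_out([
  [0, 0.1, 2, 0, 0, 0, 1],
  [0, 0.1, 4, 0, 0, 0, 1],
  [0, 0.1, 6, 0, 0, 0, 1],
  [0, 0.1, 8, 0, 0, 0, 1],
  [0, 0.1, 9, 0, 0, 0, 1],
  [0, 0.1, 9.5, 0, 0, 0, 1],
  [0, 0.1, 9.7, 0, 0, 0, 1],
  [0, 0.1, 9.7, 0, 0, 0, 1],
])

```text
time: 7.18
eef_pos: [0.5432, 0.01, 0.0549]
tcp_rot: [180.0, 0.1, 174.4]
wrist_force: [0.4, -1.4, -2.0]
finger_gap: 0.0106
```

Request:
carry_out([
  [0, 0, 0.1, 0, 0, 0, 1],
  [0, 0, 0.2, 0, 0, 0, 1],
  [0, 0, 0.3, 0, 0, 0, 1],
  [0, 0, 0.4, 0, 0, 0, 1],
  [0, 0, 0.4, 0, 0, 0, 1],
])

```text
time: 7.8
eef_pos: [0.5427, 0.0099, 0.0508]
tcp_rot: [-180.0, 0.0, 174.3]
wrist_force: [-1.4, -0.9, 2.4]
finger_gap: 0.0106
```

Request:
carry_out([
  [0, 0, 0, 0, 0, 0, 0.7],
  [0, 0, 0, 0, 0, 0, 0.2],
  [0, 0, 0, 0, 0, 0, 0.2],
  [0, 0, -1, 0, 0, 0, 0.2],
  [0, 0, -4, 0, 0, 0, 0.2],
  [0, 0, -9, 0, 0, 0, 0.2],
  [0, 0, -14, 0, 0, 0, 0.2],
  [0, 0, -16, 0, 0, 0, 0.2],
])

```text
time: 8.8
eef_pos: [0.5449, 0.0099, 0.215]
tcp_rot: [180.0, 0.4, 174.4]
wrist_force: [0.1, 0.1, -0.2]
finger_gap: 0.0341
```

```bash
python3 -c "
from h import *
goto([.5424,.010,.2],174.3)
c=snap('wrist','w4')
b=snap('side','s4')['image'][190:340,225:365]
i=np.hstack([cv2.resize(c['image'],(533,400)),cv2.resize(b,(267,400))])
cv2.imwrite('pics/m4.png',i[:,:,::-1])
"
```

```text
now [0.5449 0.0099 0.215 ] [179.99   0.41 174.36] F [ 0.1  0.1 -0.2] gap 0.0341 t 8.8
shift cm [ 0.26 -0.01  1.5 ] turn [0.01 0.41 0.06]
```

View pics/m4.png

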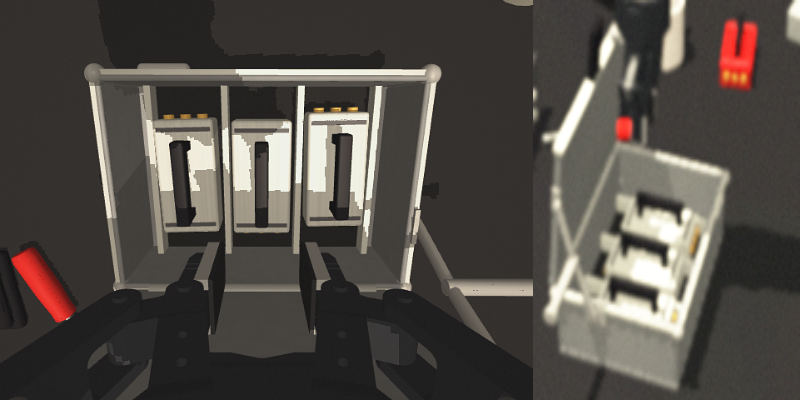

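The spare sits flat in the middle bay, with both neighbours still in place. Next is the stay, so I work out its linkage path.

Run:
```python
from h import *
from scipy.optimize import fsolve
P=np.array([30,80.]);H=np.array([90,90.])
for K in ([57,141],[58,144]):
    K=np.array(K,float); K=P+66*(K-P)/np.linalg.norm(K-P)
    d=np.array([-np.cos(np.radians(83)),np.sin(np.radians(83))]); u=(K-P)/66
    s,r=np.linalg.solve(np.stack([u,-d],1),H-P); l2=s-66; a0=np.arctan2(u[1],u[0])
    print("K",K,"r",r,"l2",l2)
    x=[0,a0]
    for da in np.radians([15,25,35,45,60]):
        k=P+66*np.array([np.cos(a0+da),np.sin(a0+da)])
        f=lambda q:np.hypot(*(H+r*np.array([-np.cos(np.radians(83)-q),np.sin(np.radians(83)-q)]).ravel()-k))-l2
        th=fsolve(f,0.2)[0]; Q=H+r*np.array([-np.cos(np.radians(83)-th),np.sin(np.radians(83)-th)])
        w=Q-k; print(np.degrees(da),"lid",th,"K shift",k-K,"fold",(a0+da)-np.arctan2(w[1],w[0]))
cen=np.array([.5424,.010,0]);R0=R.from_euler('z',-5.7,degrees=True).as_matrix()
T=cen+R0@[.0575,.189,.124]; print(T)
goto(T,84.3)
c=load('w4'); 
for y in (.15,.189,.205): print(proj(c,cen+R0@[.0575,y,.143])*.833)
```

```text
K [ 56.7133094 140.3522916] r 99.02790226062554 l2 52.42341339761727
14.999999999999998 lid 0.06611853494897704 K shift [-16.53055643   4.85745876] fold 0.4844810051893219
25.0 lid 0.15069866420186406 K shift [-28.00880964   5.63499262] fold 0.7406576807596298
35.0 lid 0.2506142401200958 K shift [-39.44769973   4.40753625] fold 0.9687803430003866
45.0 lid 0.3594130970401914 K shift [-50.49966182   1.21238527] fold 1.1772710350404327
59.99999999999999 lid 0.5310222996629088 K shift [-65.6232724   -7.04174124] fold 1.461715580556851
K [ 56.45404305 140.4663841 ] r 100.02548339157335 l2 53.28072225502184
14.999999999999998 lid 0.06546565009889846 K shift [-16.55125145   4.78646808] fold 0.4805145599116304
25.0 lid 0.14928123636609134 K shift [-28.03273598   5.51473235] fold 0.7346252165011292
35.0 lid 0.248314431454247 K shift [-39.46625272   4.23819378] fold 0.960781642046189
45.0 lid 0.3561470606798489 K shift [-50.50440005   0.99563936] fold 1.167307524630452
59.99999999999999 lid 0.5261880146977439 K shift [-65.59244623  -7.32331874] fold 1.4487254840480492
[0.61838713 0.19235462 0.124     ]
now [0.5452 0.0098 0.2144] [180.     0.43 174.36] F [-0.2  0.6  0.8] gap 0.0341 t 8.9
shift cm [-5.42 18.88  9.08] turn [ 0.34  0.34 90.06]
[472.95692766 282.895276  ]
[527.60418727 282.94612497]
[550.01711652 282.96698007]
```

Run:
```python
from h import *
goto([.50,.20,.24],84.3); goto([.62,.1925,.20],84.3)
```

```text
now [0.5452 0.0098 0.2144] [180.     0.43 174.36] F [-0.2  0.6  0.8] gap 0.0341 t 8.9
shift cm [ 6.34 18.48 -2.61] turn [ 0.34  0.34 90.06]
now [0.5452 0.0098 0.2144] [180.     0.43 174.36] F [-0.2  0.6  0.8] gap 0.0341 t 8.9
shift cm [-5.64 18.92  1.48] turn [ 0.34  0.34 90.06]
```

Request:
carry_out([
  [2, 2, -1, 0, 0, 10, 0.2],
  [4, 5, -2, 0, 0, 20, 0.2],
  [6, 8, -2.6, 0, 0, 30, 0.2],
  [6.3, 11, -2.6, 0, 0, 40, 0.2],
  [6.3, 14, -2.6, 0, 0, 50, 0.2],
  [6.3, 17, -2.6, 0, 0, 60, 0.2],
  [6.3, 18.5, -2.6, 0, 0, 70, 0.2],
  [6.3, 18.5, -2.6, 0, 0, 80, 0.2],
])

```text
time: 9.9
eef_pos: [0.4972, 0.2013, 0.2347]
tcp_rot: [-179.9, 0.0, 94.1]
wrist_force: [-0.4, 0.7, 0.3]
finger_gap: 0.0343
```

Run:
```python
from h import *
goto([.62,.1925,.20],84.3)
```

```text
now [0.4972 0.2013 0.2347] [-1.7985e+02  1.0000e-02  9.4130e+01] F [-0.4  0.7  0.3] gap 0.0343 t 9.9
shift cm [-1.76 12.19  3.44] turn [-0.14  0.03  9.83]
```

Request:
carry_out([
  [-0.3, 2.5, 0.5, 0, 0, 5, 0.2],
  [-0.7, 5, 1, 0, 0, 9.8, 0.2],
  [-1.1, 7.5, 2, 0, 0, 9.8, 0.2],
  [-1.5, 10, 3, 0, 0, 9.8, 0.2],
  [-1.75, 12, 3.4, 0, 0, 9.8, 0.2],
  [-1.75, 12.2, 3.4, 0, 0, 9.8, 0.2],
])

```text
time: 10.65
eef_pos: [0.6209, 0.1917, 0.2001]
tcp_rot: [-179.8, 0.1, 84.5]
wrist_force: [0.4, 0.1, 0.4]
finger_gap: 0.0343
```

Run:
```python
from h import *
goto([.62,.1925,.124],84.3)
c=snap("wrist","w5"); b=snap('side','s5')['image'][230:350,215:335]
i=np.hstack([cv2.resize(c['image'],(533,400)),cv2.resize(b,(267,400))])
cv2.imwrite('pics/m5.png',i[:,:,::-1])
cen=np.array([.5424,.010,0]);R0=R.from_euler('z',-5.7,degrees=True).as_matrix()
for y in (.15,.189,.205): print(proj(c,cen+R0@[.0575,y,.142])*.833)
```

```text
now [0.6209 0.1917 0.2001] [-1.7982e+02  5.0000e-02  8.4510e+01] F [0.4 0.1 0.4] gap 0.0343 t 10.65
shift cm [ 0.08 -0.07  7.61] turn [-0.18  0.05  0.21]
[255.77869513 273.19991646]
[255.73634204 216.99547285]
[255.71772139 192.28503256]
```

View pics/m5.png

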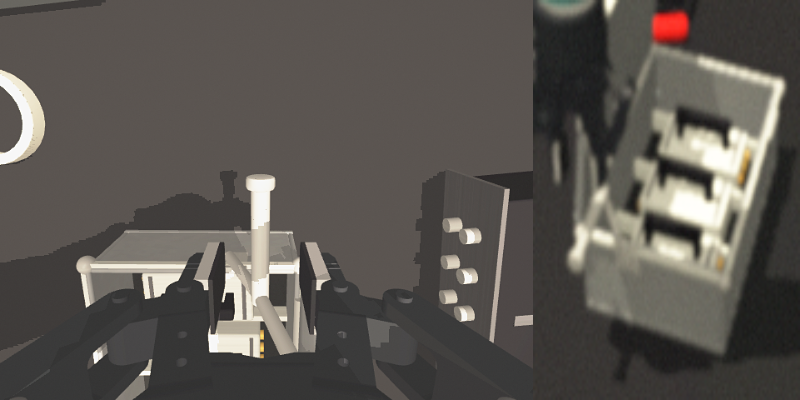

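The crossbar at column 260 runs between the fingers (213 to 313), with its head at (260,183). I'll lower over it, close loosely and draw it to the front.

Request:
carry_out([
  [0, 0, 2.5, 0, 0, 0, 0.2],
  [0, 0, 5, 0, 0, 0, 0.2],
  [0, 0, 7, 0, 0, 0, 0.2],
  [0, 0, 7.6, 0, 0, 0, 0.2],
  [0, 0, 7.6, 0, 0, 0, 0.55],
  [0, 0, 7.6, 0, 0, 0, 0.55],
  [0, 0, 7.6, 0, 0, 0, 0.55],
])

```text
time: 11.62
eef_pos: [0.6218, 0.1923, 0.1275]
tcp_rot: [179.9, -0.0, 84.6]
wrist_force: [0.4, 0.1, 0.7]
finger_gap: 0.0194
```

Request:
carry_out([
  [0, -0.3, 0, 0, 0, 0, 0.55],
  [0, -0.6, -0.1, 0, 0, 0, 0.55],
  [0, -1, -0.2, 0, 0, 0, 0.55],
  [0, -1.4, -0.3, 0, 0, 0, 0.55],
  [0, -1.8, -0.4, 0, 0, 0, 0.55],
  [0, -2.2, -0.4, 0, 0, 0, 0.55],
  [0, -2.6, -0.5, 0, 0, 0, 0.55],
  [0, -2.6, -0.5, 0, 0, 0, 0.55],
])

```text
time: 12.62
eef_pos: [0.5982, 0.1945, 0.1335]
tcp_rot: [179.6, -0.0, 84.5]
wrist_force: [5.4, -1.0, 3.0]
finger_gap: 0.0197
```

Request:
carry_out([
  [0, -0.3, 0, 0, 0, 0, 0.55],
  [0, -0.6, 0, 0, 0, 0, 0.55],
  [0, -0.9, 0, 0, 0, 0, 0.55],
  [0, -1.2, 0, 0, 0, 0, 0.55],
  [0, -1.4, 0, 0, 0, 0, 0.55],
  [0, -1.4, 0, 0, 0, 0, 0.55],
])

```text
time: 13.38
eef_pos: [0.5801, 0.1959, 0.1307]
tcp_rot: [-179.9, 0.0, 84.6]
wrist_force: [1.9, -0.4, 2.0]
finger_gap: 0.0192
```

Run:
```python
from h import *
b=snap('side','s6')['image'][160:340,215:345]; a=snap('scene','c6')['image'][190:370,210:370]
i=np.hstack([cv2.resize(a,(533,600)),cv2.resize(b,(267,370)) if 0 else cv2.resize(b,(267,600))])
cv2.imwrite('pics/m6.png',i[:,:,::-1])
```

```text
(no output)
```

View pics/m6.png

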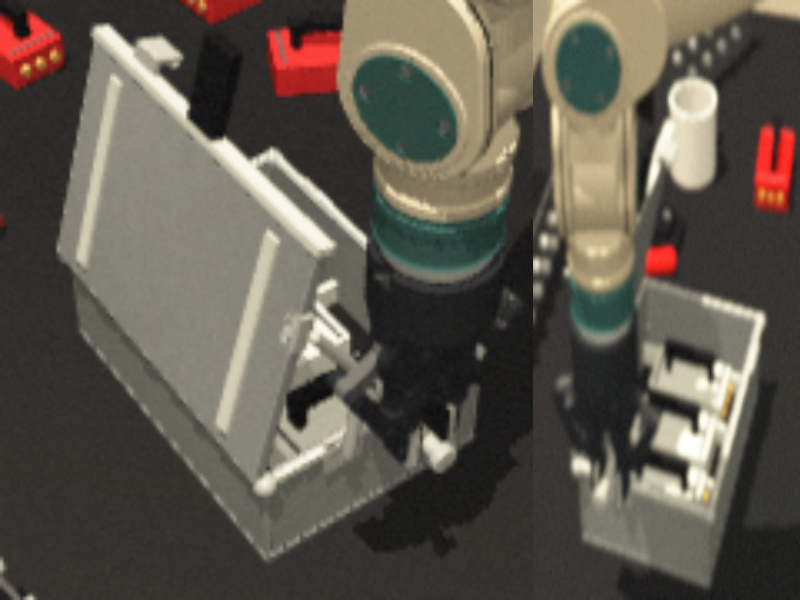

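Run:
```python
from h import *
a=load('c6');cen=np.array([.5424,.010,0]);R0=R.from_euler('z',-5.7,degrees=True).as_matrix()
def loc(u,v,y):
    o,d=ray(a,210+u*.3,190+v*.3); o=R0.T@(o-cen);d=R0.T@d; return o+d*(y-o[1])/d[1]
for u,v,y in((330,250,.127),(97,28,-.127),(222,36,0)):
    p=loc(u,v,y); e=p-[.09,0,.09]; print(np.round(p,4),"r",np.hypot(e[0],e[2]),"lowered",np.radians(83)-np.arctan2(e[2],-e[0]))
for th in (.15,.2,.25,.3):
    an=np.radians(83)-th; T=cen+R0@[.09-.22*np.cos(an),0,.09+.22*np.sin(an)]; print(th,T)
goto(T,84.3)
```

```text
[0.0425 0.127  0.2616] r 0.1780629731582963 lowered 0.14812758915168578
[ 0.0485 -0.127   0.2674] r 0.18223189873273452 lowered 0.10773879083508242
[0.0304 0.     0.3304] r 0.24768189464291748 lowered 0.12088492233330084
0.15 [0.57310589 0.00693514 0.30190158]
0.2 [0.56264114 0.00797967 0.29868091]
0.25 [0.55234964 0.00900689 0.29493865]
0.3 [0.5422571  0.01001426 0.29068415]
now [0.5801 0.1959 0.1306] [-1.7985e+02  2.0000e-02  8.4560e+01] F [0.1 0.9 0.1] gap 0.019 t 13.47
shift cm [-18.87  -2.04 -16.  ] turn [-0.15  0.02  0.26]
```

Request:
carry_out([
  [0, -0.3, 0, 0, 0, 0, 0.55],
  [0, -0.6, 0, 0, 0, 0, 0.55],
  [0, -0.8, 0.1, 0, 0, 0, 0.55],
  [0, -0.8, 0.1, 0, 0, 0, 0.55],
  [0, -0.3, 0.1, 0, 0, 0, 0.2],
  [0, -0.3, 0.1, 0, 0, 0, 0.2],
  [0, -0.3, -3, 0, 0, 0, 0.2],
  [0, -0.3, -8, 0, 0, 0, 0.2],
])

```text
time: 14.48
eef_pos: [0.5761, 0.1958, 0.2095]
tcp_rot: [-179.6, 0.1, 84.6]
wrist_force: [0.2, 0.3, -0.3]
finger_gap: 0.0342
```

Run:
```python
from h import *
goto([.45,.15,.34],130)
goto([.45,.02,.38],174.3)
print(status.observe()['q'])
```

```text
now [0.5761 0.1958 0.2095] [-1.7964e+02  1.0000e-01  8.4560e+01] F [ 0.2  0.3 -0.3] gap 0.0342 t 14.47
shift cm [ -5.78 -12.2  -12.96] turn [ -0.38  -0.05 -45.44]
now [0.5761 0.1958 0.2095] [-1.7964e+02  1.0000e-01  8.4560e+01] F [ 0.2  0.3 -0.3] gap 0.0342 t 14.47
shift cm [-18.72 -10.99 -16.94] turn [ -0.36  -0.2  -89.74]
[ 1.26761116e+01  1.50970654e+01 -5.14630593e+00  7.01298292e+01
  1.77791518e-02  1.08119933e+02]
```

Request:
carry_out([
  [0, -3, -3, 0, 0, -10, 0.2],
  [0, -6, -6, 0, 0, -20, 0.2],
  [-2, -9, -9, 0, 0, -30, 0.2],
  [-6, -11, -12, 0, 0, -40, 0.2],
  [-10, -11, -14, 0, 0, -50, 0.2],
  [-14, -11, -16, 0, 0, -60, 0.2],
  [-17, -11, -17, 0, 0, -70, 0.2],
  [-18.7, -11, -17, 0, 0, -80, 0.2],
])

```text
time: 15.48
eef_pos: [0.451, 0.0192, 0.3825]
tcp_rot: [180.0, 0.1, 164.8]
wrist_force: [-0.5, -0.1, 0.2]
finger_gap: 0.034
```

Run:
```python
from h import *
goto([.47,.015,.39],174.3)
c=snap('wrist','w7'); a=snap('scene','c7'); print(proj(c,[.565,.008,.30]))
w=c['image']; s=cv2.resize(a['image'][190:370,210:370],(427,480)); 
i=cv2.resize(np.hstack([w[:, 100:540],s]),(800,443)); print(i.shape)
cv2.imwrite('pics/m7.png',i[:,:,::-1])
```

```text
now [0.451  0.0192 0.3825] [1.7998e+02 9.0000e-02 1.6480e+02] F [-0.5 -0.1  0.2] gap 0.034 t 15.47
shift cm [-1.94  0.09 -0.75] turn [ 0.01  0.1  -9.5 ]
[343.91585964 410.83968645]
(443, 800, 3)
```

View pics/m7.png

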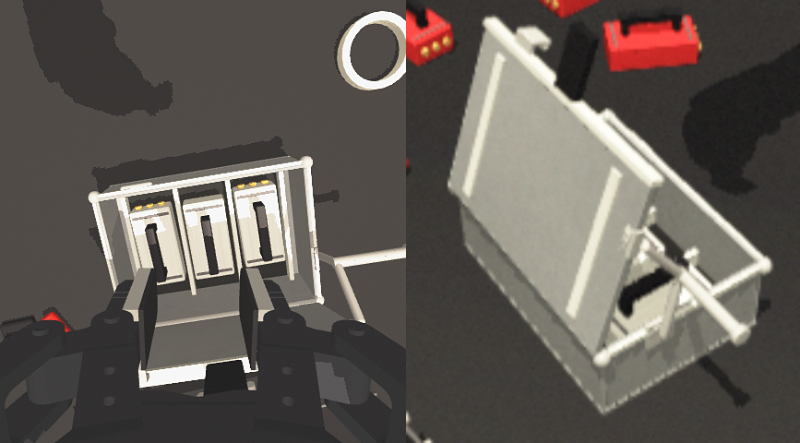

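Run:
```python
from h import *
a=load('c7');cen=np.array([.5424,.010,0]);R0=R.from_euler('z',-5.7,degrees=True).as_matrix()
def loc(u,v,y):
    s=((u-406)/.9227,v/.9227)
    o,d=ray(a,210+s[0]*160/427,190+s[1]*.375); o=R0.T@(o-cen);d=R0.T@d; return o+d*(y-o[1])/d[1]
for u,v,y in((660,183,.127),(489,19,-.127),(584,24,0)):
    p=loc(u,v,y); e=p-[.09,0,.09]; print(np.round(p,4),"r",np.hypot(e[0],e[2]),"lowered",np.radians(83)-np.arctan2(e[2],-e[0]))
for th in (.2,.25,1.385,1.42,1.45):
    an=np.radians(83)-th; T=cen+R0@[.09-.22*np.cos(an)-0*np.sin(an),0,.095+.22*np.sin(an)]; print(th,T)
goto([.556,.0085,.37],174.3)
```

```text
[0.0326 0.127  0.2577] r 0.17725519481409843 lowered 0.2077901105991833
[ 0.0371 -0.127   0.2645] r 0.1823692122072705 lowered 0.17237802028671734
[0.017  0.     0.3273] r 0.2482883235597484 lowered 0.17622554149306113
0.2 [0.56264114 0.00797967 0.30368091]
0.25 [0.55234964 0.00900689 0.29993865]
1.385 [0.4134857  0.02286736 0.10898768]
1.42 [0.41313245 0.02290262 0.10129626]
1.45 [0.41304298 0.02291155 0.09469712]
now [0.4507 0.0194 0.3815] [-1.8000e+02 -1.0000e-02  1.6439e+02] F [ 0.3 -0.1 -0.2] gap 0.0341 t 15.57
shift cm [-10.43   1.79   1.15] turn [-0.   -0.01 -9.91]
```

```bash
cat >> h.py <<'E'
cen=np.array([.5424,.010,0]);R0=R.from_euler('z',-5.7,degrees=True).as_matrix()
def tong(th,dz=-.016):
    a=np.radians(83)-th
    return cen+R0@[.09-.22*np.cos(a)+.005*np.sin(a),0,.09+.22*np.sin(a)+.005*np.cos(a)+dz]
E
python3 - <<'E'
from h import *
T=tong(.19); print(T); goto([T[0],T[1],.37],174.3)
E
```

```text
[0.56945588 0.00729946 0.28490269]
now [0.4507 0.0194 0.3815] [-1.8000e+02 -1.0000e-02  1.6439e+02] F [ 0.3 -0.1 -0.2] gap 0.0341 t 15.57
shift cm [-11.76   2.03   1.15] turn [-0.   -0.01 -9.91]
```

Request:
carry_out([
  [-3, 0.5, 0, 0, 0, -5, -0.4],
  [-6, 1, 0.3, 0, 0, -9.9, -0.4],
  [-9, 1.6, 0.7, 0, 0, -9.9, -0.4],
  [-11.3, 2, 1.1, 0, 0, -9.9, -0.4],
  [-11.75, 2, 1.1, 0, 0, -9.9, -0.4],
  [-11.75, 2, 1.1, 0, 0, -9.9, -0.4],
])

```text
time: 16.32
eef_pos: [0.5691, 0.0091, 0.37]
tcp_rot: [180.0, -0.1, 174.4]
wrist_force: [-0.5, -1.0, 1.3]
finger_gap: 0.0598
```

Run:
```python
from h import *
goto(tong(.19),174.3)
c=snap('wrist','w8'); b=snap('side','s8')['image'][120:320,215:365]
w=c['image']; s=cv2.resize(b,(360,480)); 
i=cv2.resize(np.hstack([w[:, 100:540],s]),(800,480))
cv2.imwrite('pics/m8.png',i[:,:,::-1])
```

```text
now [0.5691 0.0091 0.37  ] [ 1.7998e+02 -9.0000e-02  1.7441e+02] F [-0.5 -1.   1.3] gap 0.0598 t 16.32
shift cm [-0.06 -0.18  8.51] turn [ 0.02 -0.09  0.11]
```

View pics/m8.png

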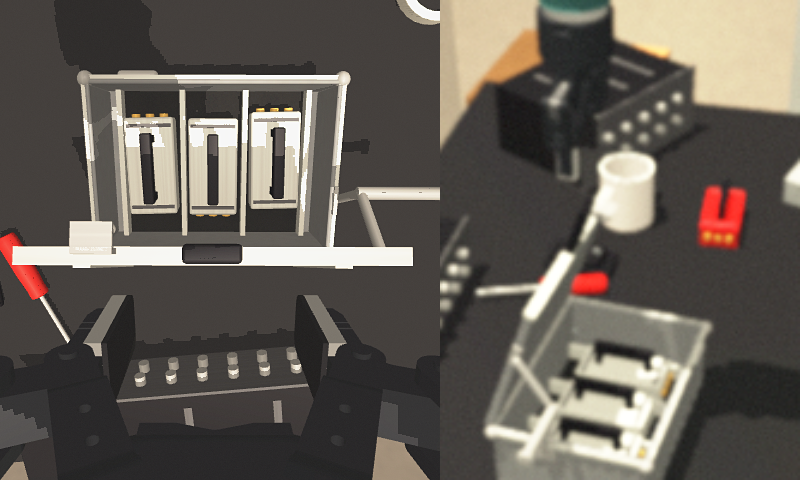

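The tongue end shows at wrist (312,254), midway between the pads. I check the lid angle from it.

Run:
```python
from h import *
c=load('w8')
for th in (.1,.15,.19,.23,.27):
    a=np.radians(83)-th; f=lambda r,n,y:cen+R0@[.09-r*np.cos(a)+n*np.sin(a),y,.09+r*np.sin(a)+n*np.cos(a)]
    print(th,proj(c,f(.242,.005,0)),proj(c,f(.242,.005,.015)),"lid L",proj(c,f(.18,0,.127)),proj(c,f(.18,.01,.127)))
```

```text
0.1 [312.18850684 298.08538317] [342.38606388 298.14106511] lid L [508.1467099  272.38099944] [507.73818948 287.66735494]
0.15 [312.23479502 273.84087622] [342.51745813 273.89974419] lid L [508.34916531 258.54504428] [508.3090305  273.95542937]
0.19 [312.27535651 254.29450027] [342.5605668  254.35581551] lid L [508.27150988 247.4476836 ] [508.52757026 262.87293417]
0.23 [312.31873614 234.77014735] [342.54814977 234.83378469] lid L [507.98150932 236.38354924] [508.53247003 251.7483896 ]
0.27 [312.36459974 215.41112036] [342.48060381 215.47692435] lid L [507.48159474 225.40624281] [508.32376582 240.63618615]
```

Exact match at 0.19 rad. Descend and pinch.

Request:
carry_out([
  [-0.05, -0.2, 2.5, 0, 0, 0, -0.4],
  [-0.05, -0.2, 5.5, 0, 0, 0, -0.4],
  [-0.05, -0.2, 7.8, 0, 0, 0, -0.4],
  [-0.05, -0.2, 8.5, 0, 0, 0, -0.4],
  [-0.05, -0.2, 8.5, 0, 0, 0, -0.4],
  [-0.05, -0.2, 8.5, 0, 0, 0, 1],
  [-0.05, -0.2, 8.5, 0, 0, 0, 1],
  [-0.05, -0.2, 8.5, 0, 0, 0, 1],
])

```text
time: 17.42
eef_pos: [0.5707, 0.0075, 0.2871]
tcp_rot: [179.9, 0.1, 174.5]
wrist_force: [-1.4, 5.8, 5.4]
finger_gap: 0.0292
```

Run:
```python
from h import *
s=status.observe(); goto(tong(.19),174.3); A=tr(s); p0=tong(.19)
for th in np.arange(.19,1.4,.04): print(round(th,2),np.round(100*A.T@(tong(th)-p0),2))
```

```text
now [0.5707 0.0075 0.2871] [1.7986e+02 1.5000e-01 1.7448e+02] F [-1.4  5.8  5.4] gap 0.0292 t 17.43
shift cm [ 0.12 -0.03  0.22] turn [0.14 0.15 0.18]
0.19 [0. 0. 0.]
0.23 [0.84 0.   0.27]
0.27 [1.67 0.   0.57]
0.31 [2.48 0.01 0.9 ]
0.35 [3.28 0.01 1.26]
0.39 [4.07 0.01 1.66]
0.43 [4.84 0.01 2.09]
0.47 [5.59 0.01 2.54]
0.51 [6.32 0.01 3.03]
0.55 [7.04 0.01 3.55]
0.59 [7.73 0.01 4.09]
0.63 [8.4  0.01 4.66]
0.67 [9.04 0.02 5.26]
0.71 [9.66 0.02 5.88]
0.75 [10.26  0.02  6.53]
0.79 [10.83  0.02  7.2 ]
0.83 [11.37  0.02  7.9 ]
0.87 [11.89  0.02  8.61]
0.91 [12.37  0.02  9.34]
0.95 [12.83  0.02 10.1 ]
0.99 [1.325e+01 1.000e-02 1.087e+01]
1.03 [1.365e+01 1.000e-02 1.166e+01]
1.07 [1.401e+01 1.000e-02 1.246e+01]
1.11 [1.434e+01 1.000e-02 1.327e+01]
1.15 [1.463e+01 1.000e-02 1.410e+01]
1.19 [1.490e+01 1.000e-02 1.494e+01]
1.23 [1.513e+01 1.000e-02 1.579e+01]
1.27 [1.532e+01 1.000e-02 1.665e+01]
1.31 [1.548e+01 1.000e-02 1.752e+01]
1.35 [15.61  0.   18.39]
1.39 [15.7   0.   19.26]
```

Request:
carry_out([
  [0.8, 0, 0.25, 0, 0, 0, 1],
  [1.65, 0, 0.55, 0, 0, 0, 1],
  [2.5, 0, 0.9, 0, 0, 0, 1],
  [3.3, 0, 1.25, 0, 0, 0, 1],
  [4.05, 0, 1.65, 0, 0, 0, 1],
  [4.85, 0, 2.1, 0, 0, 0, 1],
  [5.6, 0, 2.55, 0, 0, 0, 1],
  [6.3, 0, 3.05, 0, 0, 0, 1],
])

```text
time: 18.42
eef_pos: [0.5084, 0.0137, 0.2574]
tcp_rot: [179.8, 0.3, 174.5]
wrist_force: [-3.3, 6.5, 9.5]
finger_gap: 0.0293
```

Run:
```python
from h import *
for t in(.47,.49,.51):goto(tong(t),174.3)
```

```text
now [0.5084 0.0137 0.2574] [179.83   0.26 174.48] F [-3.3  6.5  9.5] gap 0.0293 t 18.43
shift cm [-0.55 -0.03 -0.19] turn [0.17 0.26 0.18]
now [0.5084 0.0137 0.2574] [179.83   0.26 174.48] F [-3.3  6.5  9.5] gap 0.0293 t 18.43
shift cm [-0.18 -0.03  0.05] turn [0.17 0.26 0.18]
now [0.5084 0.0137 0.2574] [179.83   0.26 174.48] F [-3.3  6.5  9.5] gap 0.0293 t 18.43
shift cm [ 0.18 -0.03  0.3 ] turn [0.17 0.26 0.18]
```

Request:
carry_out([
  [0.7, 0, 0.5, 0, 0, 0, 1],
  [1.4, 0, 1.05, 0, 0, 0, 1],
  [2.1, 0, 1.65, 0, 0, 0, 1],
  [2.7, 0, 2.25, 0, 0, 0, 1],
  [3.35, 0, 2.85, 0, 0, 0, 1],
  [3.95, 0, 3.5, 0, 0, 0, 1],
  [4.5, 0, 4.2, 0, 0, 0, 1],
  [5.05, 0, 4.9, 0, 0, 0, 1],
])

```text
time: 19.42
eef_pos: [0.456, 0.019, 0.2065]
tcp_rot: [179.8, -0.1, 174.5]
wrist_force: [-4.5, 7.5, 4.9]
finger_gap: 0.0289
```

Request:
carry_out([
  [0.5, 0, 0.7, 0, 0, 0, 1],
  [1.0, 0, 1.45, 0, 0, 0, 1],
  [1.45, 0, 2.2, 0, 0, 0, 1],
  [1.9, 0, 3.0, 0, 0, 0, 1],
  [2.3, 0, 3.75, 0, 0, 0, 1],
  [2.65, 0, 4.55, 0, 0, 0, 1],
  [2.95, 0, 5.35, 0, 0, 0, 1],
  [3.25, 0, 6.2, 0, 0, 0, 1],
])

```text
time: 20.42
eef_pos: [0.4231, 0.0223, 0.1433]
tcp_rot: [179.8, -0.2, 174.5]
wrist_force: [-3.8, 6.5, 1.9]
finger_gap: 0.0285
```

Run:
```python
from h import *
for t in(1.13,1.15,1.45):goto(tong(t),174.3)
```

```text
now [0.4231 0.0223 0.1433] [ 1.7976e+02 -1.6000e-01  1.7449e+02] F [-3.8  6.5  1.9] gap 0.0285 t 20.43
shift cm [-0.26 -0.04 -0.43] turn [ 0.24 -0.16  0.19]
now [0.4231 0.0223 0.1433] [ 1.7976e+02 -1.6000e-01  1.7449e+02] F [-3.8  6.5  1.9] gap 0.0285 t 20.43
shift cm [-0.12 -0.04 -0.02] turn [ 0.24 -0.16  0.19]
now [0.4231 0.0223 0.1433] [ 1.7976e+02 -1.6000e-01  1.7449e+02] F [-3.8  6.5  1.9] gap 0.0285 t 20.43
shift cm [ 0.98 -0.06  6.47] turn [ 0.24 -0.16  0.19]
```

Request:
carry_out([
  [0.25, 0, 0.8, 0, 0, 0, 1],
  [0.45, 0, 1.6, 0, 0, 0, 1],
  [0.65, 0, 2.4, 0, 0, 0, 1],
  [0.8, 0, 3.1, 0, 0, 0, 1],
  [0.9, 0, 3.7, 0, 0, 0, 1],
  [0.95, 0, 4.2, 0, 0, 0, 1],
  [1.0, 0, 4.6, 0, 0, 0, 1],
  [1.0, 0, 4.8, 0, 0, 0, 1],
])

```text
time: 21.42
eef_pos: [0.4124, 0.0234, 0.0949]
tcp_rot: [179.7, -0.3, 174.5]
wrist_force: [-3.7, 7.0, 0.5]
finger_gap: 0.0287
```

Request:
carry_out([
  [0, 0, 0.15, 0, 0, 0, 1],
  [0, 0, 0.3, 0, 0, 0, 1],
  [0, 0, 0.3, 0, 0, 0, 1],
])

```text
time: 21.8
eef_pos: [0.4122, 0.0234, 0.0921]
tcp_rot: [179.7, -0.3, 174.5]
wrist_force: [-5.5, 6.9, 2.5]
finger_gap: 0.0287
```

Request:
carry_out([
  [0, 0, 0.15, 0, 0, 0, 1],
  [0, 0, 0.3, 0, 0, 0, 1],
  [0, 0, 0.3, 0, 0, 0, 1],
])

```text
time: 22.18
eef_pos: [0.412, 0.0234, 0.0902]
tcp_rot: [179.8, -0.3, 174.5]
wrist_force: [-9.2, 7.7, 11.7]
finger_gap: 0.0288
```

Request:
carry_out([
  [0, 0, 0.15, 0, 0, 0, 1],
  [0, 0, 0.3, 0, 0, 0, 1],
  [0, 0, 0.3, 0, 0, 0, 1],
])

```text
time: 22.55
eef_pos: [0.4118, 0.0235, 0.0861]
tcp_rot: [179.7, -0.3, 174.5]
wrist_force: [-5.6, 7.8, 2.7]
finger_gap: 0.0291
```

Request:
carry_out([
  [0, 0, 0.15, 0, 0, 0, 1],
  [0, 0, 0.3, 0, 0, 0, 1],
  [0, 0, 0.3, 0, 0, 0, 1],
])

```text
time: 22.92
eef_pos: [0.4115, 0.0235, 0.0821]
tcp_rot: [179.7, -0.3, 174.5]
wrist_force: [-3.0, 7.8, -4.8]
finger_gap: 0.0286
```

Request:
carry_out([
  [0, 0, 0.1, 0, 0, 0, 1],
  [0, 0, 0.2, 0, 0, 0, 1],
  [0, 0, 0.3, 0, 0, 0, 1],
  [0, 0, 0.3, 0, 0, 0, 1],
])

```text
time: 23.42
eef_pos: [0.4114, 0.0235, 0.0785]
tcp_rot: [179.7, -0.4, 174.5]
wrist_force: [-1.4, 7.0, -9.8]
finger_gap: 0.0291
```

Request:
carry_out([
  [0, 0, 0.1, 0, 0, 0, 1],
  [0, 0, 0.2, 0, 0, 0, 1],
  [0, 0, 0.2, 0, 0, 0, 1],
])

```text
time: 23.8
eef_pos: [0.4115, 0.0235, 0.0781]
tcp_rot: [179.8, -0.4, 174.5]
wrist_force: [-6.2, 7.1, 5.0]
finger_gap: 0.0289
```

Request:
carry_out([
  [0, 0, 0.15, 0, 0, 0, 1],
  [0, 0, 0.15, 0, 0, 0, 1],
  [0, 0, 0, 0, 0, 0, 1],
  [0, 0, 0, 0, 0, 0, 0.2],
  [0, 0, 0, 0, 0, 0, -0.2],
  [0, 0, 0, 0, 0, 0, -0.2],
  [0, 0, -2, 0, 0, 0, -0.2],
  [0, 0, -6, 0, 0, 0, -0.2],
])

```text
time: 24.8
eef_pos: [0.4131, 0.0214, 0.138]
tcp_rot: [-180.0, -0.2, 174.4]
wrist_force: [0.6, -0.3, 0.2]
finger_gap: 0.0509
```

Request:
carry_out([
  [0, 0, -4, 0, 0, 0, -0.2],
  [2, 0, -9, 0, 0, 0, -0.2],
  [5, 0, -14, 0, 0, 0, -0.2],
  [7, 0, -19, 0, 0, 0, -0.2],
  [7, 0, -19, 0, 0, 0, -0.2],
])

```text
time: 25.42
eef_pos: [0.3467, 0.0279, 0.3334]
tcp_rot: [-180.0, 0.6, 174.4]
wrist_force: [-0.5, -0.7, -0.3]
finger_gap: 0.0511
```

Run:
```python
from h import *
b=snap('side','s9'); a=snap('scene','c9')
i=np.hstack([cv2.resize(a['image'][130:400,130:500],(400,292)),cv2.resize(b['image'][170:440,200:440],(400,450))[:292]]) if 0 else np.hstack([cv2.resize(a['image'][130:430,140:460],(400,375)),cv2.resize(b['image'][160:460,200:520],(400,375))])
cv2.imwrite('pics/m9.png',i[:,:,::-1])
for c in(a,b):
  for p in([-.09,.127,.1],[-.09,-.127,.1],[.09,.127,.1],[-.152,0,.1]):
    q=proj(c,cen+R0@p); o=(140,130) if c is a else (200-320,160); print((q-o)*1.25)
print(status.observe()['eef_pos'],status.observe()['time'])
```

```text
[269.38865873 203.3612211 ]
[189.42696921 128.4468407 ]
[186.63297746 250.1261391 ]
[251.6574344  150.84154571]
[526.02319984 186.41640916]
[556.9430214 114.1954983]
[445.44783042 168.4487997 ]
[569.56495058 153.37540079]
[0.34546489 0.02807035 0.32916972] 25.525
```

View pics/m9.png

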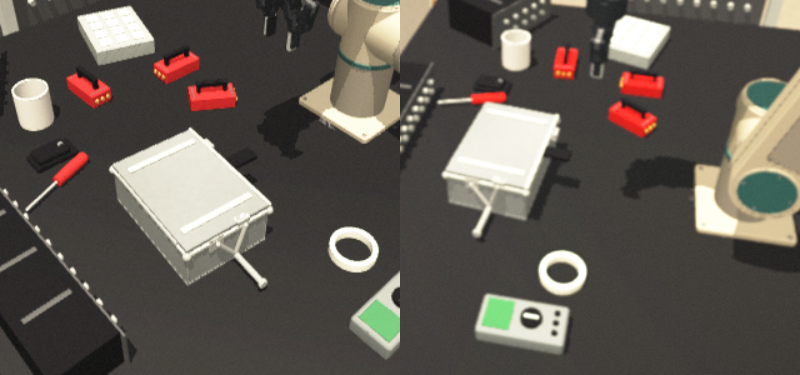

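The lid is flat: its front-left corner is at (271,204), against (269,203) predicted for fully shut. The other objects look unmoved.

```bash
python3 -c "
from h import *
print(robot.hand_in())"
```

```text
the job is handed in; nothing more can be done
None
```

The spare amplifier is in the middle bay, the only empty one, lying flat with its two neighbours still in place. The lid is shut on its catch, and I handed the job in at about 25.5 s.

- **Stay and lid:** I drew the crossbar to the front until the lid had sunk to about 0.19 rad and held there. I then pinched the tongue and lowered the lid along its arc under control, without letting it drop.
- **Click:** pressing peaked at about 12 N at the catch and then fell off. The lid went on to a firm stop about 12 mm lower at the tongue.
- **Final checks:** after I let go, the lid's corner in the image matched the fully shut position to within about 2 pixels. The gripper was clear of everything and the other objects looked unmoved. I judged the click from force and position only, since the catch joint itself cannot be read.
- **Disagreement:** the first estimate of the case position, from the side camera, was about 6 mm off the wrist camera's. I used the wrist camera's, and it agreed with the dividers to within 1 mm.

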